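# Check a rubber sample's hardness with a sprung-pin gauge and record the verdict

## Task

Take the dial gauge from its stand and press it upright onto the clamped rubber sample, so that its sprung pin goes through the hole in the fixture's steel plate onto the rubber and its foot bears flat on the sprung plate with about 10 N; keep that up for at least a second, and never lean on the plate with more than 22 N. Then stand the gauge back on its stand and slide the blue verdict marker beside the colour (yellow, green or red) at which the dial's hand has stayed. Do not let the gauge down onto the bench or press its pin on the plate, and leave the other things where they are.

Things in the scene. Friction and masses are not known exactly. Their poses are not given: they have to be found in the camera images.
- gauge: Hand-held hardness gauge, 122 mm tall, 0.3 kg, loose, on its stand. Origin: centre of its foot's underside, z up. Steel foot disc 42 mm across, 8 mm thick; barrel 30 mm across to z = 28 mm; grey housing 34 (x) by 36 (y) mm, z = 26 to 76 mm; orange square handle 26 by 26 mm above it. A white dial 50 mm across stands out on the +x side (to x = 38, z = 70 mm), its face 45 degrees upward.
- grip (a point): The point to hold: on the gauge's axis inside the handle, 100 mm above the foot's underside, 24 mm above the housing's shoulders; axes as the gauge. Grip across the gauge's y (fingers clear of the dial), fingertips just above the shoulders, which take the push.
- pin: The gauge's sprung brass pin, 5 mm across with a round tip that stands 10 mm out below the foot when free; origin at the centre of the foot's underside when free. It moves up into the gauge against its spring: 0.7 N of preload and 0.7 N per mm, up to 12 mm.
- needle (a joint): The dial's hand (rad, 0 at the start), clockwise facing the dial: 0.4 rad per mm that the pin is pushed up into the gauge; it stays at its highest. Dots round the dial: yellow (soft) below 1.0, green (good) 1.0 to 2.3, red (hard) above. With the foot firmly on the plate soft rubber gives about 0.45 (pin force 2 N), good 1.5 (4 N), hard 3.0 (6.5 N): the softer, the deeper the pin sinks into it.
- stand: The gauge's stand: a grey fixed ring 24 mm high, 60 mm across, with a central hole 26 mm across down to the bench, into which the pin hangs; origin at the centre of its underside. The gauge's foot rests on its flat top.
- stand_top (a point): Centre of the stand's top, 24 mm above the bench, where the centre of the gauge's foot belongs.
- fixture: Fixed sample fixture: aluminium base 120 by 120 by 12 mm, four posts, and over it a sprung steel plate 120 by 120 by 5 mm with a central hole 20 mm across; origin under the base's centre. The plate yields 1 mm per 10 N, 6 mm at most. Its height is set to each sample's thickness: its top lies 31 to 47 mm above the bench, to be found by feel.
- hole (a point): On the axis of the plate's hole, always 39 mm above the bench (the plate's middle setting); z up. In the hole stands the sample's round reddish-brown rubber boss, 14 mm across, its top 2 mm below the plate's top, of hidden softness; the pin must come down on it, so the gauge's axis must lie within 5 mm of this point. The pin's push on it does not count as force on the plate.
- verdict_base: The verdict slider's fixed aluminium track, 40 (x) by 170 (y) by 14 mm, origin at the centre of its underside, its long axis along its y; coloured tabs on both sides of it, 96 mm over all in x.
- verdict (a joint): Position of the verdict marker along the track (m): 0 at the track's -y end, growing to 0.12 towards +y. It stands beside the yellow mark (soft) at 0.045, green (good) at 0.080, red (hard) at 0.115. Friction holds it (about 1.5 N).
- verdict_top (a point): Centre of the top of the blue verdict marker, a block 28 (x) by 20 (y) by 40 mm that stands on the track, top 54.5 mm above the bench; axes as the track.
- mark_yellow (a point): On the track's top beside the yellow tabs (soft): the marker's centre belongs over it for that verdict.
- mark_green (a point): On the track's top beside the green tabs (good).
- mark_red (a point): On the track's top beside the red tabs (hard).
- bottle: Bystander: amber bottle with white cap, 60 mm across, 130 mm high; origin under its centre.
- jar: Bystander: clear jar, 56 mm across, 70 mm high; origin under its centre.
- block: Bystander: steel calibration cylinder, 40 mm across, 30 mm high; origin under its centre.
- dish: Bystander: shallow glass dish, 90 mm across, 16 mm high; origin under its centre.
- driver: Bystander: screwdriver with blue handle, lying near the robot.
- beaker: Bystander: glass beaker, 72 mm across, 90 mm high; origin under its centre.
Not all that is in view belongs to the job. What is shaped like the verdict_base but purple is not meant.

How it is judged:
By the outcome, as a careful person would: the job done as asked, in the order asked, and still so for the second after the job is handed in, with the robot touching nothing.
It also fails if it takes over 58 s, if anything falls off the work surface, if the arm or the gripper's body presses on something with over 40 N, if the wrist force passes 120 N, or if a joint passes its speed limit or range.

## Robot

A 6-joint arm with a two-finger parallel gripper is mounted at the origin on the work surface. World frame = base frame: x ahead of the robot, y to its left, z up, the work surface at z = 0. Lengths are in mm, angles in degrees, forces in N, time in s.
With the tool pointing down it reaches from about 300 to 850 mm from the base axis. Payload 5.4 kg.
Tool frame: the origin (TCP) lies at the very end of the fingers, on their centre line; the grasp point (between the pads) lies 19 mm behind it; z points along the fingers, y is the line along which they close (so a half turn about z gives the same grasp; the last joint's range is limited). The gripper opens to 85 mm and grips with 20 to 120 N. Pads are 22 mm wide; open, the fingers measure 114 mm over their backs; the gripper's body (76 mm by 85 mm) begins 54 mm behind the grasp point. The pads swing forward as they close: fully open they stand 13 mm farther back than shut.
Start: joints at [-78.329, 9.076, 91.501, -0, 79.423, -12.038], TCP at [231.178, -526.462, 194.299] pointing down, gripper open.
Joint ranges: [-166.64, 166.64], [-54.1, 131.32], [10.49, 154.53], [-73.88, 253.88], [9.74, 151.15], [-171.62, 171.62]. Speed limits (degrees/s): [147.25, 147.25, 180, 180, 180, 180].

## Interface

Orientations are given as [roll, pitch, yaw] about the fixed x, y, z axes, in that order (R = Rz(yaw) Ry(pitch) Rx(roll)).
In Python, from plant import env gives the robot as it stands.
- The arm moves only by the tool servo_tool, never from a script. Its argument "steps" is a list of rows, each an object with "linear": the shift along the tool's x, y, z in mm, a list of three; "angular": the turn, a rotation vector about the tool's x, y, z in rad, a list of three. A call has 1 to 12 rows; each row shifts and turns the commanded pose from where the row before left it, along the tool's axes as they then stand; what a row does not reach is not made up. A row lasts 1/10 s, in which the tool goes at most 50 mm and 8.59 degrees, less where a joint would pass 70% of its speed; a pose out of reach is approached as far as the arm can. A call with a gripper value outside its range is refused whole. "fingers" is the closure, from 0 (fully open) to 1 (shut), set as the call begins (left out, the last holds). The fingers move at their own pace and stop on an object; "newtons" is the grip in N (left out, the last holds). Time passes only in rows, so rows that do not move let the fingers close. It gives the time, the measured TCP pose, the force, the opening and the grip force at its end, in the units of the state.
- env.read_state(): the state, without advancing time (a new reading comes with each control period).
- env.grab_frame(name): name is "side" or "top" or "wrist"; returns a dict with "pixels" (480x640x3 uint8, blue, green, red), "K" (3x3 intrinsics, pixels), "position" and "orientation" of the camera in the world; the wrist camera has in their place "T_tool_cam" (4x4, takes a point from camera to tool coordinates, whose origin is the TCP and whose axes are the flange's). Camera axes: x right, y down, z forward; pixel columns grow to the right and rows downward; lengths in mm; the calibration is good to about 2 mm. A picture is of the moment at which its call begins: read the wrist's pose just before it. There is no depth.
- env.sign_off(): hands the job in; it is judged then, once.
Trained networks look in the newest picture that a camera, given by its name, has taken for a name from the list of things; names that differ only in an ending like _2 or _b are one class to them, and where a whole thing is asked for, a point or a joint stands for the part that bears it (a point fixed in the world has none). Each returns a list of dicts, best first, with "p" (0 to 1); they miss things now and then, are a little off and sometimes report something else, mostly with a low value. They report only what shows in the picture. A call takes as long as a camera call. They do not tell look-alikes from the thing itself.
- env.trace(camera, query): "region" (480x640 bool, what is visible of it) and "box" ([left, top, right, bottom] in pixels, round what is visible of it).
The state is a dict: "t": time; "qpos": joint angles; "joint_velocities": joint speeds; "effort": joint torques, N m; "tool_pos": TCP position; "eef_rot": TCP orientation; "ft_force": force on the tool from outside, world axes, zero at the start; "torque": the same for the moment, N m; "grip_width": finger opening in mm; "grasp_force": force on a finger pad.
Only numpy, scipy, OpenCV 4.12 (cv2) and the standard library are available. Lean on these libraries where they do the work, as an engineer would, in place of code of your own. Each camera call takes 0.05 s, during which the arm holds its last target. There are 200 camera calls.

## Working session

There is one attempt and no reset: what is moved stays moved. The work goes in short steps, Python scripts to look and compute and a tool call to move; the robot and the scene stay as the last step left them, time stands still between calls to the robot, and variables do not carry over. Pictures are saved under pics/ and viewed, at most 10 in all, crops included, and the job is handed in when it is done.

Besides the shell and the picture viewer there is one more tool, called after "Call:" as a command line: name --argument value ..., lists and objects as JSON in quotes. servo_tool: Moves the arm, as the interface text tells. Its arguments: {"type":"object","properties":{"steps":{"type":"array"},"fingers":{"type":"number"},"newtons":{"type":"number"}},"required":["steps"]}

```bash
mkdir -p pics
cat > h.py <<'E'
from plant import env
import numpy as np, cv2
from scipy.spatial.transform import Rotation as R
def Rm(o):
    o=np.array(o,float)
    if o.shape==(3,3): return o
    return R.from_quat(o).as_matrix() if o.size==4 else R.from_euler('xyz',o,degrees=True).as_matrix()
def cam(name):
    s=env.read_state(); f=env.grab_frame(name)
    if name=='wrist':
        T=np.eye(4);T[:3,:3]=Rm(s['eef_rot']);T[:3,3]=s['tool_pos'];T=T@np.array(f['T_tool_cam'])
        P,Q=T[:3,3],T[:3,:3]
    else: P,Q=np.array(f['position']),Rm(f['orientation'])
    return f['pixels'],np.array(f['K']),P,Q
def back(c,uv,z):
    _,K,P,Q=c; d=Q@np.linalg.solve(K,[uv[0],uv[1],1]); return P+d*(z-P[2])/d[2]
def proj(c,X):
    _,K,P,Q=c; p=K@(Q.T@(np.array(X,float)-P)); return p[:2]/p[2]
E
python3 - <<'E'
from h import *
print(env.read_state())
ims=[]
for n in ['top','side']:
    c=cam(n); ims.append(c[0]); cv2.imwrite(f'pics/{n}1.png',c[0]); print(n,c[1].tolist(),c[2],c[3].tolist())
    for q in ['gauge','stand','fixture','verdict_base','verdict','bottle','jar','block','dish','driver','beaker']:
        for r in env.trace(n,q)[:3]:
            m=np.argwhere(r['region']).mean(0)[::-1]
            print(q,round(r['p'],2),r['box'],m.round(1),back(c,m,0).round()[:2])
E
```

```text
{'t': 0.0, 'qpos': array([-7.83302880e+01,  9.11380731e+00,  9.15741491e+01,  6.52841279e-04,
        7.94226687e+01, -1.20374886e+01]), 'joint_velocities': array([-0.05916965, -0.03148217,  0.06395515, -0.0542659 , -0.02792072,
        0.02329514]), 'effort': array([ 6.66114920e-04, -3.95994043e+01, -3.31432593e+01, -9.46253022e-05,
        8.29848752e-03, -1.13397479e-05]), 'tool_pos': array([ 231.03252995, -525.79928074,  193.28835591]), 'eef_rot': array([-1.79891941e+02, -2.36984349e-02,  2.37070578e+01]), 'ft_force': array([-0.69731173, -0.09064831,  0.0582422 ]), 'torque': array([ 0.00429949, -0.01517709, -0.01792589]), 'grasp_force': 0.0, 'grip_width': 85.4987459228026}
top [[568.0714659529367, 0.0, 321.2424479794775], [0.0, 568.0714659529367, 233.9895688106519], [0.0, 0.0, 1.0]] [ 410.64849154  -26.95046331 1561.59621093] [[0.005964703744161555, -0.9958371367368182, 0.09095504056983549], [-0.9998640085007382, -0.004540804800670898, 0.01585388269788815], [-0.015374876067161591, -0.09103723517099055, -0.9957287959069686]]
gauge 0.93 [228.8, 228.9, 245.9, 247.2] [237.3 235.7] [5
[... 2201 characters left out ...]
.8] [243.9 312.8] [ 341. -175.]
verdict 0.53 [309.8, 339.8, 323.2, 358.1] [315.8 348.3] [ 516. -275.]
bottle 0.73 [367.2, 156.4, 387.8, 198.1] [378.8 178.7] [723. 338.]
bottle 0.69 [185.5, 341.9, 263.7, 379.3] [235.  364.9] [ 333. -318.]
jar 0.93 [269.2, 143.0, 286.6, 167.9] [277.1 154.5] [399. 458.]
jar 0.5 [325.2, 132.8, 346.8, 168.8] [336.8 148.8] [597. 491.]
block 0.76 [358.9, 196.8, 372.5, 215.7] [366.8 204.8] [675. 217.]
dish 0.71 [401.3, 305.9, 441.7, 333.6] [421.5 319.5] [ 776. -195.]
driver 0.69 [187.1, 343.1, 263.2, 380.7] [234.4 365.2] [ 331. -319.]
beaker 0.84 [325.4, 132.8, 348.0, 167.7] [336.6 148.5] [597. 493.]
beaker 0.36 [359.6, 196.7, 372.4, 215.4] [366.6 204.8] [675. 217.]
```

Run:
```python
import cv2
t=cv2.imread('pics/top1.png')[120:350,130:540]
cv2.imwrite('pics/t2.png',cv2.resize(t,(800,449),interpolation=2))
t=cv2.imread('pics/side1.png')[120:480,170:460]
cv2.imwrite('pics/s2.png',cv2.resize(t,(483,600),interpolation=2))
```

```text
(no output)
```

View pics/t2.png

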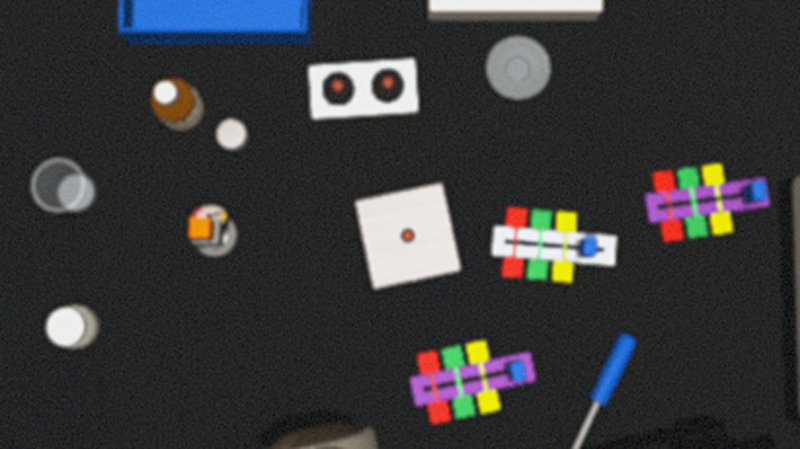

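View pics/s2.png

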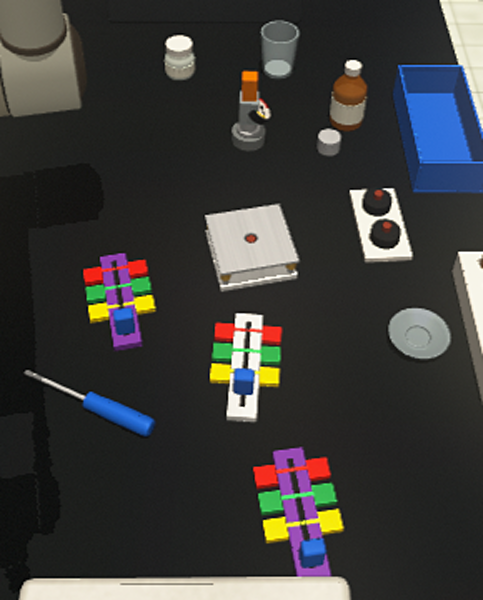

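The top view shows the gauge at about (232,237)px with its dial toward upper right. The fixture's hole is at (339,241), and the white track, which is the true one, is centred near (414,246) with the blue marker at its right (-y) end. The side view agrees; the two purple tracks are decoys.

```bash
cat >> h.py <<'E'
def tri(cs,uvs):
    A=np.zeros((3,3));b=np.zeros(3)
    for c,uv in zip(cs,uvs):
        d=c[3]@np.linalg.solve(c[1],[uv[0],uv[1],1]);d/=np.linalg.norm(d);M=np.eye(3)-np.outer(d,d);A+=M;b+=M@c[2]
    return np.linalg.solve(A,b)
def hsv(im,lo,hi,box):
    m=cv2.inRange(cv2.cvtColor(im,cv2.COLOR_BGR2HSV),lo,hi);k=np.zeros_like(m);x0,y0,x1,y1=map(int,box);k[y0:y1,x0:x1]=m[y0:y1,x0:x1];return k
def cen(m): return np.argwhere(m>0).mean(0)[::-1]
E
python3 - <<'E'
from h import *
t=cam('top');s=cam('side')
og=((5,150,120),(22,255,255))
a=hsv(t[0],*og,(222,225,250,250));b=hsv(s[0],*og,(305,155,335,185))
ca,cb=cen(a),cen(b);print('orange',ca,cb,tri([t,s],[ca,cb]),back(t,ca,146))
# stand from top: lower right edges; gauge region
for n,c in(('top',t),('side',s)):
    r=env.trace(n,'stand')
    for q in r[:2]:
        print(n,q['p'],q['box'])
bd=((0,80,40),(12,255,255)); bd2=((165,80,40),(180,255,255))
h1=cen(hsv(t[0],*bd,(330,232,348,250))|hsv(t[0],*bd2,(330,232,348,250)));h2=cen(hsv(s[0],*bd,(308,255,330,275))|hsv(s[0],*bd2,(308,255,330,275)))
print('hole',h1,h2,tri([t,s],[h1,h2]),back(t,h1,37))
bl=((100,120,60),(125,255,255))
m1=cen(hsv(t[0],*bl,(420,235,442,258)));m2=cen(hsv(s[0],*bl,(305,335,328,362)))
print('marker',m1,m2,tri([t,s],[m1,m2]),back(t,m1,52))
w=hsv(t[0],(0,0,150),(180,60,255),(375,220,455,270))
P=np.array([back(t,p[::-1],14)[:2] for p in np.argwhere(w>0)]);c0=P.mean(0);u=np.linalg.svd(P-c0)[2][0];print('track',cv2.minAreaRect(P.astype(np.float32)),c0,np.degrees(np.arctan2(u[1],u[0])))
for nm,lo,hi in(('red',(0,150,100),(6,255,255)),('red2',(174,150,100),(180,255,255)),('grn',(50,100,80),(80,255,255)),('yel',(25,150,120),(35,255,255))):
    k=hsv(t[0],lo,hi,(380,220,455,270)); 
    if k.any(): print(nm,back(t,cen(k),14))
w=hsv(t[0],(0,0,150),(180,60,255),(305,205,375,275))
P=np.array([back(t,p[::-1],39)[:2] for p in np.argwhere(w>0)],np.float32);print('plate',cv2.minAreaRect(P))
E
```

```text
orange [232.34615385 236.12307692] [319.41509434 171.09433962] [533.36305505 222.36152369 123.16061981] [533.56707489 218.51670551 146.        ]
top 0.22 [227.4, 227.6, 247.4, 247.5]
side 0.62 [310.4, 198.8, 332.1, 208.5]
hole [338.5        240.08333333] [320.36363636 262.68181818] [531.78240387 -49.18625431  43.55870701] [533.65584572 -49.22664586  37.        ]
marker [431.29577465 246.01408451] [316.10526316 348.42105263] [ 517.45402998 -298.15431523   36.90046716] [ 517.80931496 -295.4088272    52.        ]
track ((521.8135986328125, -253.8402099609375), (171.3811798095703, 42.152183532714844), 85.87261199951172) [ 521.97125774 -250.667963  ] -94.96161887643161
red [ 525.23679922 -198.92629096   14.        ]
red2 [ 522.79511446 -203.55166509   14.        ]
grn [ 522.93827416 -233.009911     14.        ]
yel [ 519.79337566 -268.53864023   14.        ]
plate ((532.9343872070312, -49.386077880859375), (123.47086334228516, 122.80950927734375), 12.39370059967041)
```

Call:
servo_tool --steps '[{"linear": [0, 0, -45], "angular": [0, 0, 0.138]}, {"linear": [0, 0, -45], "angular": [0, 0, 0.138]}, {"linear": [0, 0, -45], "angular": [0, 0, 0.138]}, {"linear": [15, -38, 0], "angular": [0, 0, 0]}, {"linear": [15, -38, 0], "angular": [0, 0, 0]}, {"linear": [15, -38, 0], "angular": [0, 0, 0]}, {"linear": [15, -38, 0], "angular": [0, 0, 0]}, {"linear": [15, -38, 0], "angular": [0, 0, 0]}, {"linear": [15, -38, 0], "angular": [0, 0, 0]}, {"linear": [15, -38, 0], "angular": [0, 0, 0]}, {"linear": [15, -38, 0], "angular": [0, 0, 0]}, {"linear": [15, -38, 0], "angular": [0, 0, 0]}]' --fingers 0

```text
t: 2.6
tool_pos: [366.5, -182.9, 329.5]
eef_rot: [180.0, -0.0, -0.0]
ft_force: [1.1, 0.2, -0.8]
grip_width: 85.5
grasp_force: 0.0
```

Call:
servo_tool --steps '[{"linear": [15, -38, 0], "angular": [0, 0, 0]}, {"linear": [15, -38, 0], "angular": [0, 0, 0]}, {"linear": [15, -38, 0], "angular": [0, 0, 0]}, {"linear": [15, -38, 0], "angular": [0, 0, 0]}, {"linear": [15, -38, 0], "angular": [0, 0, 0]}, {"linear": [15, -38, 0], "angular": [0, 0, 0]}, {"linear": [15, -38, 0], "angular": [0, 0, 0]}, {"linear": [15, -38, 0], "angular": [0, 0, 0]}, {"linear": [15, -38, 0], "angular": [0, 0, 0]}, {"linear": [15, -38, 0], "angular": [0, 0, 0]}, {"linear": [10, -20, 0], "angular": [0, 0, 0]}, {"linear": [0, 0, 0], "angular": [0, 0, 0]}]'

```text
t: 3.8
tool_pos: [526.5, 217.8, 328.5]
eef_rot: [-180.0, 0.1, 0.2]
ft_force: [-1.1, -0.2, -0.8]
grip_width: 85.3
grasp_force: 0.0
```

Run:
```python
from h import *
s=env.read_state();print(s['t'],s['tool_pos'],s['eef_rot'],s['ft_force'])
c=cam('wrist');print(c[2],c[3].round(2).tolist(),proj(c,(533,219,146)),proj(c,(533,219,24)))
cv2.imwrite('pics/w1.png',c[0])
```

```text
3.8 [526.52682564 217.75553578 328.50766594] [-1.79977041e+02  5.97770565e-02  1.77249484e-01] [-1.05392199 -0.22246793 -0.77254543]
[601.40505974 217.02942074 508.23705188] [[0.0, -0.96, -0.29], [-1.0, -0.0, -0.0], [-0.0, 0.29, -0.96]] [316.55366794 190.1664663 ] [317.1545087  171.01383973]
```

View pics/w1.png

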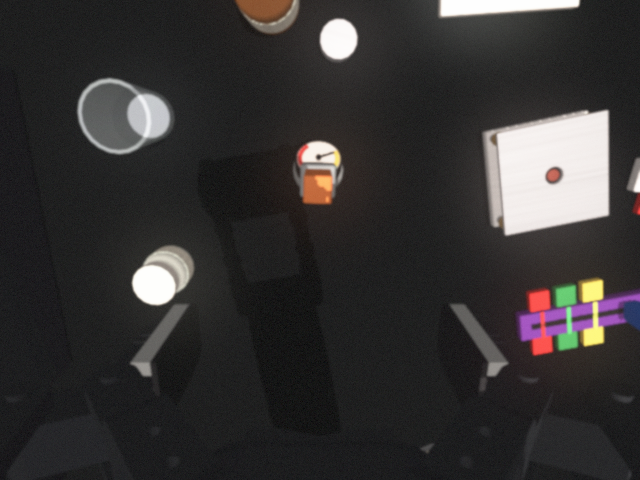

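The wrist view shows the gauge's handle at (318,187) and the dial straight above it at (319,157), so its yaw is close to 0. The hole is at (554,175).

Run:
```python
from h import *
c=cam('wrist')
m=hsv(c[0],(3,140,90),(20,255,255),(290,165,350,215))
cc,n=cv2.findContours(m,0,2);k=max(cc,key=cv2.contourArea);print(cv2.boundingRect(k),cv2.minAreaRect(k))
print(k.squeeze().tolist())
z=146
for x,y in((520,206),(520,232),(546,206),(546,232)): print(x,y,proj(c,(x,y,146)).round(1),proj(c,(x,y,100)).round(1))
x,y,w,h=cv2.boundingRect(k)
print('top face near edge',back(c,(x+w/2,y+h-.5),146),back(c,(x,y+h-1),146),back(c,(x+w,y+h-1),146))
g=cv2.cvtColor(c[0],cv2.COLOR_BGR2GRAY)
d=hsv(c[0],(0,0,150),(180,60,255),(290,130,350,172));cc,n=cv2.findContours(d,0,2);print('dial',cv2.boundingRect(max(cc,key=cv2.contourArea)))
for yaw in(-20,-10,0,10): print(yaw,proj(c,np.array([533,219,24+52])+20*np.array([np.cos(np.radians(yaw)),np.sin(np.radians(yaw)),0])))
cv2.imwrite('pics/w2.png',cv2.resize(c[0][125:215,270:370],(800,720)[:2] and (640,576),interpolation=2))
```

```text
(300, 170, 30, 35) ((314.5, 187.0), (34.0, 29.0), 90.0)
[[305, 170], [304, 171], [304, 173], [303, 174], [303, 176], [302, 177], [302, 195], [301, 196], [301, 197], [300, 198], [300, 199], [301, 200], [301, 201], [302, 202], [303, 202], [304, 203], [325, 203], [326, 204], [327, 203], [328, 203], [329, 202], [329, 197], [328, 196], [328, 192], [329, 191], [329, 183], [328, 182], [328, 174], [327, 173], [327, 171], [324, 171], [323, 170]]
520 206 [329. 204.] [327.9 194.1]
520 232 [300.4 203.9] [302.4 194. ]
546 206 [329.3 175.5] [328.1 168.5]
546 232 [300.1 175.4] [302.1 168.4]
top face near edge [519.45830679 218.72852321 146.        ] [519.89055899 232.39889349 146.        ] [519.95779516 205.05750806 146.        ]
dial (300, 141, 35, 23)
-20 [321.80280513 159.85331911]
-10 [318.60828661 158.97958046]
0 [315.30948704 158.67947142]
10 [312.01060704 158.96284481]
```

View pics/w2.png

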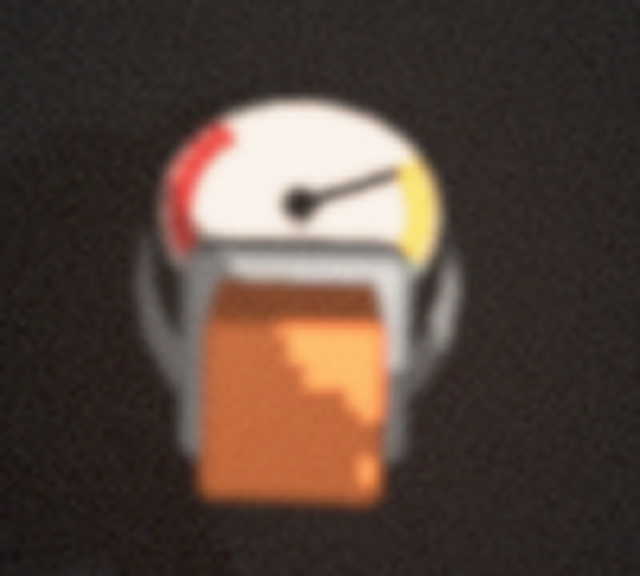

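Call:
servo_tool --steps '[{"linear": [6.5, -0.7, 20], "angular": [0, 0, 0]}, {"linear": [0, 0, 45], "angular": [0, 0, 0]}, {"linear": [0, 0, 45], "angular": [0, 0, 0]}, {"linear": [0, 0, 40], "angular": [0, 0, 0]}, {"linear": [0, 0, 30], "angular": [0, 0, 0]}, {"linear": [0, 0, 20], "angular": [0, 0, 0]}, {"linear": [0, 0, 14], "angular": [0, 0, 0]}, {"linear": [0, 0, 10], "angular": [0, 0, 0]}, {"linear": [0, 0, 0], "angular": [0, 0, 0]}, {"linear": [0, 0, 0], "angular": [0, 0, 0]}]'

```text
t: 4.9
tool_pos: [533.6, 216.1, 106.4]
eef_rot: [-180.0, -0.1, -0.0]
ft_force: [0.0, -0.1, -0.6]
grip_width: 85.3
grasp_force: 0.0
```

Run:
```python
from h import *
s=env.read_state();print(s['t'],s['tool_pos'],s['eef_rot'],s['ft_force'])
c=cam('wrist');cv2.imwrite('pics/w3.png',c[0])
```

```text
4.9 [533.58099402 216.08558738 106.41266417] [-1.79983572e+02 -9.72614161e-02 -2.55454349e-02] [ 0.00392448 -0.07399709 -0.59339936]
```

View pics/w3.png

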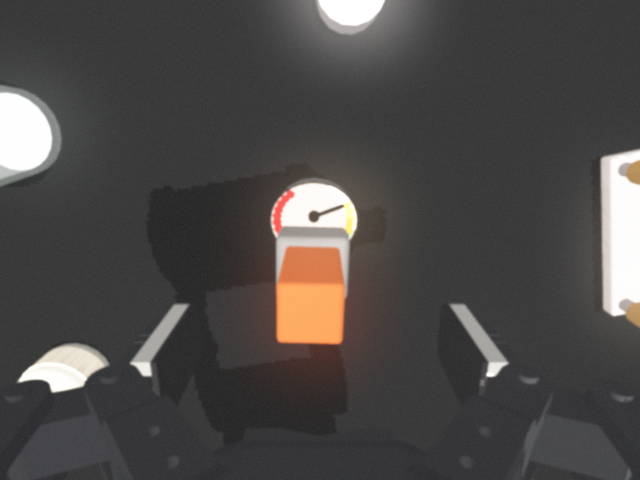

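The handle stands between the pads at (311,315), about 2 mm toward +y of the finger midline at 316. I'll shift by that and close.

Call:
servo_tool --steps '[{"linear": [-0.5, -2, 2], "angular": [0, 0, 0]}, {"linear": [0, 0, 0], "angular": [0, 0, 0]}]'

```text
t: 5.15
tool_pos: [532.6, 218.5, 103.8]
eef_rot: [-180.0, -0.1, 0.0]
ft_force: [0.6, -0.1, 0.2]
grip_width: 85.5
grasp_force: 0.0
```

Call:
servo_tool --steps '[{"linear": [0, 0, 0], "angular": [0, 0, 0]}, {"linear": [0, 0, 0], "angular": [0, 0, 0]}, {"linear": [0, 0, 0], "angular": [0, 0, 0]}, {"linear": [0, 0, 0], "angular": [0, 0, 0]}, {"linear": [0, 0, 0], "angular": [0, 0, 0]}, {"linear": [0, 0, 0], "angular": [0, 0, 0]}, {"linear": [0, 0, 0], "angular": [0, 0, 0]}, {"linear": [0, 0, 0], "angular": [0, 0, 0]}]' --fingers 1 --newtons 70

```text
t: 5.95
tool_pos: [532.7, 218.4, 103.7]
eef_rot: [-180.0, -0.0, -0.0]
ft_force: [-1.1, 0.7, 4.5]
grip_width: 23.4
grasp_force: 69.0
```

Call:
servo_tool --steps '[{"linear": [0, 0, -10], "angular": [0, 0, 0]}, {"linear": [0, 0, -20], "angular": [0, 0, 0]}, {"linear": [0, 0, -30], "angular": [0, 0, 0]}, {"linear": [0, 0, -20], "angular": [0, 0, 0]}, {"linear": [0, 0, 0], "angular": [0, 0, 0]}, {"linear": [0, 0, 0], "angular": [0, 0, 0]}]'

```text
t: 6.55
tool_pos: [531.7, 217.9, 182.3]
eef_rot: [180.0, 0.1, -0.0]
ft_force: [-0.3, 0.1, -5.1]
grip_width: 23.2
grasp_force: 69.1
```

Run:
```python
from h import *
s=env.read_state();print(s['t'],s['tool_pos'],s['eef_rot'],s['ft_force'])
c=cam('wrist');cv2.imwrite('pics/w4.png',c[0])
p=s['tool_pos']
for z in(42,):
  for dx,dy in((-13,-13),(-13,13),(13,-13),(13,13),(0,0)): print(proj(c,p+[dx,dy,z]).round(1))
m=hsv(c[0],(3,140,90),(20,255,255),(230,200,400,400));cc,n=cv2.findContours(m,0,2);k=max(cc,key=cv2.contourArea);print(cv2.boundingRect(k),cv2.minAreaRect(k))
for n in('top','side'):
    d=cam(n); cv2.imwrite(f'pics/{n}4.png',d[0])
    print(n,[proj(d,p+[0,0,z]).round(1).tolist() for z in(42,-80)])
t=cam('top');r=env.trace('top','stand');
for q in r[:2]: m=cen(q['region']); print('stand',q['p'],q['box'],back(t,m,20))
t=cam('side');r=env.trace('side','stand');
for q in r[:2]: m=cen(q['region']); print('stand',q['p'],q['box'],back(t,m,18))
```

```text
6.55 [531.67296668 217.92759413 182.30412419] [ 1.79973037e+02  8.82053717e-02 -1.77746741e-02] [-0.32043103  0.1476621  -5.12227351]
[350.1 348.2]
[282.9 348.2]
[351.7 286.5]
[281.1 286.5]
[316.4 318.1]
(286, 247, 69, 99) ((319.7878723144531, 295.8193664550781), (68.06535339355469, 97.47146606445312), 1.123302698135376)
top [[226.9, 234.0], [235.5, 238.3]]
side [[320.6, 142.4], [319.4, 177.8]]
stand 0.46 [235.1, 235.4, 250.8, 251.1] [523.71229635 206.36225282  20.        ]
stand 0.6 [309.0, 195.0, 331.2, 207.1] [531.98184135 212.10161814  18.        ]
```

View pics/w4.png

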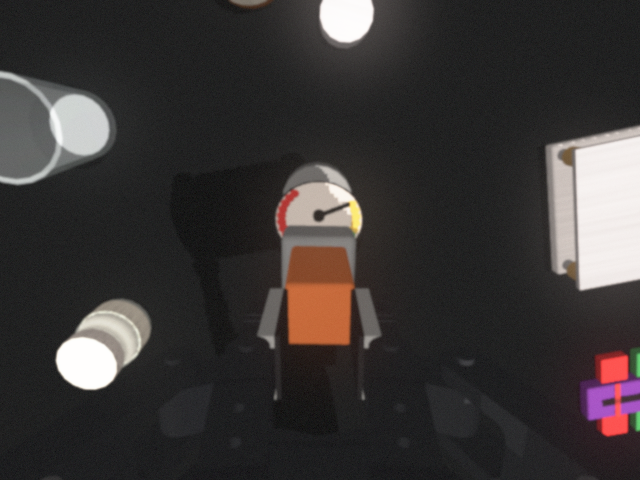

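Gauge in hand, upright, with the handle top at (319,315). The axis is about 1 mm from the TCP. The dial's hand is near the yellow end. Now across to the hole.

Call:
servo_tool --steps '[{"linear": [0, 20, 0], "angular": [0, 0, 0]}, {"linear": [0, 40, 0], "angular": [0, 0, 0]}, {"linear": [0, 40, 0], "angular": [0, 0, 0]}, {"linear": [0, 40, 0], "angular": [0, 0, 0]}, {"linear": [0, 40, 0], "angular": [0, 0, 0]}, {"linear": [0, 40, 0], "angular": [0, 0, 0]}, {"linear": [0, 30, 0], "angular": [0, 0, 0]}, {"linear": [0, 17.5, 0], "angular": [0, 0, 0]}, {"linear": [0, 0, 15], "angular": [0, 0, 0]}, {"linear": [0, 0, 0], "angular": [0, 0, 0]}, {"linear": [0, 0, 0], "angular": [0, 0, 0]}]'

```text
t: 8.0
tool_pos: [531.5, -48.1, 167.2]
eef_rot: [-179.9, 0.1, 0.0]
ft_force: [-1.0, 0.7, -2.6]
grip_width: 23.4
grasp_force: 69.3
```

Run:
```python
from h import *
for i in range(3):
    s=env.read_state();print(s['t'],s['tool_pos'],s['eef_rot'],s['ft_force']); cam('wrist')
c=cam('side');p=s['tool_pos'];cv2.imwrite('pics/s5.png',cv2.resize(c[0][190:310,260:380],(600,600),interpolation=2))
d=cam('top');cv2.imwrite('pics/t5.png',cv2.resize(d[0][200:280,300:380],(400,400),interpolation=2))
for z in (42,-80,-90): print(proj(c,p+[0,0,z]),proj(d,p+[0,0,z]))
for n,e in(('side',c),('top',d)):
    b=(290,190,350,260) if n=='side' else (300,210,370,270)
    m=hsv(e[0],(5,150,120),(22,255,255),b);print(n,cen(m))
print('hole',proj(c,(532.5,-49.3,39)),proj(d,(532.5,-49.3,39)))
```

```text
8.0 [531.46273317 -48.12878247 167.19264223] [-1.79928769e+02  1.29394546e-01  3.84215152e-02] [-1.0030834   0.67900572 -2.57061982]
8.05 [531.97975103 -48.23521906 167.87394039] [-1.79963915e+02  5.53627775e-02  6.04115002e-02] [ 0.1996333   0.36696286 -2.7801938 ]
8.1 [532.31234589 -48.35824771 168.30841873] [-1.79985456e+02  2.58387247e-03  6.51559235e-02] [ 0.51409798 -0.697243   -3.21649688]
[322.99220425 215.58248079] [339.21410344 234.80940924]
[321.56120167 250.68853295] [338.45778663 239.01163283]
[321.45250773 253.35506558] [338.40127054 239.32564576]
side [322.48453608 227.04123711]
top [nan nan]
hole [321.11728488 263.83338159] [338.53699336 240.45234222]h.py:26: RuntimeWarning: Mean of empty slice.
  def cen(m): return np.argwhere(m>0).mean(0)[::-1]
  ret = um.true_divide(
```

View pics/s5.png

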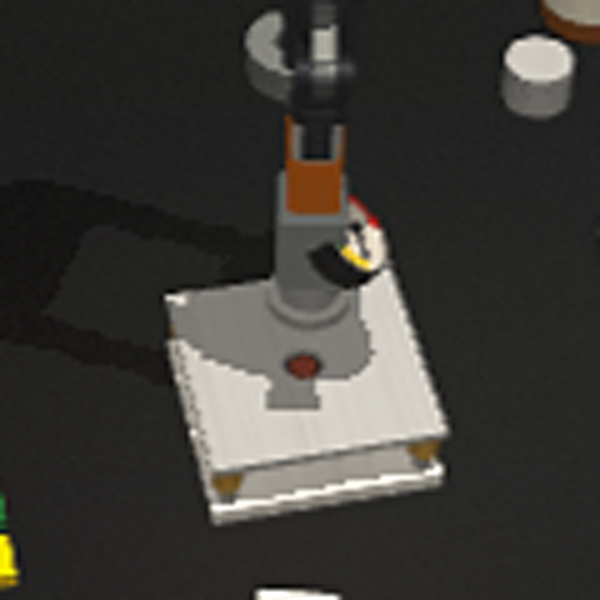

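The gauge hangs upright over the fixture: foot at about (322,251) full-frame, hole at (320.6,263). I'll nudge it by (-1,-1) mm, lower it and look once more.

Call:
servo_tool --steps '[{"linear": [-1, 1, 10], "angular": [0, 0, 0]}, {"linear": [0, 0, 10], "angular": [0, 0, 0]}, {"linear": [0, 0, 7], "angular": [0, 0, 0]}, {"linear": [0, 0, 0], "angular": [0, 0, 0]}, {"linear": [0, 0, 0], "angular": [0, 0, 0]}, {"linear": [0, 0, 0], "angular": [0, 0, 0]}]'

```text
t: 8.85
tool_pos: [531.6, -50.5, 141.7]
eef_rot: [180.0, -0.0, -0.0]
ft_force: [0.4, -0.3, -3.1]
grip_width: 23.2
grasp_force: 69.3
```

Run:
```python
from h import *
S=[]
for i in range(6):
    s=env.read_state();S.append(np.r_[s['tool_pos'],s['ft_force']]); c=cam('side')
m=np.mean(S,0);print(s['t'],m.round(2),np.std(S,0).round(2));p=m[:3]
cv2.imwrite('pics/s6.png',cv2.resize(c[0][190:310,260:380],(600,600),interpolation=2))
for z in (42,-80,-90): print(z,(proj(c,p+[0,0,z])-[260,190])*5)
print((proj(c,(532.5,-49.3,39))-[260,190])*5)
```

```text
9.1 [ 5.3159e+02 -5.0440e+01  1.4172e+02  1.6000e-01  1.5000e-01 -3.4700e+00] [0.07 0.04 0.08 0.44 0.43 0.25]
42 [311.88446639 171.42113509]
-80 [305.03333003 341.64566816]
-90 [304.51238628 354.58912768]
[305.58642438 369.16690797]
```

View pics/s6.png

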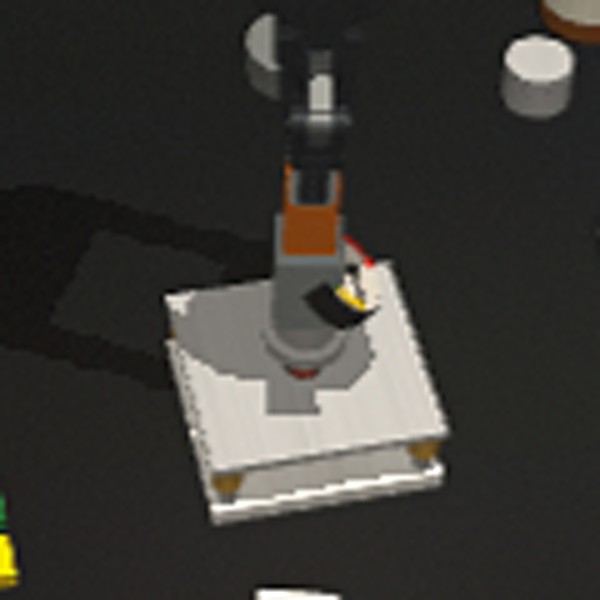

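Call:
servo_tool --steps '[{"linear": [-0.5, -0.7, 3], "angular": [0, 0, 0]}, {"linear": [0, 0, 3], "angular": [0, 0, 0]}, {"linear": [0, 0, 2], "angular": [0, 0, 0]}, {"linear": [0, 0, 0], "angular": [0, 0, 0]}, {"linear": [0, 0, 0], "angular": [0, 0, 0]}]'

```text
t: 9.65
tool_pos: [530.8, -49.6, 133.2]
eef_rot: [-180.0, 0.0, -0.0]
ft_force: [0.1, -0.3, -3.4]
grip_width: 23.7
grasp_force: 69.3
```

Call:
servo_tool --steps '[{"linear": [0, 0, 2], "angular": [0, 0, 0]}, {"linear": [0, 0, 1], "angular": [0, 0, 0]}, {"linear": [0, 0, 0], "angular": [0, 0, 0]}, {"linear": [0, 0, 0], "angular": [0, 0, 0]}]'

```text
t: 10.05
tool_pos: [530.9, -49.7, 130.4]
eef_rot: [180.0, -0.0, -0.0]
ft_force: [-0.0, -0.5, -2.4]
grip_width: 23.3
grasp_force: 69.4
```

Call:
servo_tool --steps '[{"linear": [0, 0, 1], "angular": [0, 0, 0]}, {"linear": [0, 0, 1], "angular": [0, 0, 0]}, {"linear": [0, 0, 0], "angular": [0, 0, 0]}, {"linear": [0, 0, 0], "angular": [0, 0, 0]}]'

```text
t: 10.45
tool_pos: [530.9, -49.6, 128.4]
eef_rot: [180.0, -0.0, -0.0]
ft_force: [-0.1, -0.3, -2.5]
grip_width: 23.4
grasp_force: 69.4
```

Call:
servo_tool --steps '[{"linear": [0, 0, 1], "angular": [0, 0, 0]}, {"linear": [0, 0, 0], "angular": [0, 0, 0]}, {"linear": [0, 0, 0], "angular": [0, 0, 0]}]'

```text
t: 10.75
tool_pos: [530.8, -49.7, 127.4]
eef_rot: [180.0, -0.0, -0.0]
ft_force: [-0.3, 0.4, -1.5]
grip_width: 23.2
grasp_force: 69.5
```

Call:
servo_tool --steps '[{"linear": [0, 0, 1], "angular": [0, 0, 0]}, {"linear": [0, 0, 0], "angular": [0, 0, 0]}, {"linear": [0, 0, 0], "angular": [0, 0, 0]}]'

```text
t: 11.05
tool_pos: [530.8, -49.6, 126.3]
eef_rot: [180.0, -0.0, -0.0]
ft_force: [-0.3, 0.2, -1.6]
grip_width: 23.6
grasp_force: 69.5
```

Call:
servo_tool --steps '[{"linear": [0, 0, 1], "angular": [0, 0, 0]}, {"linear": [0, 0, 0], "angular": [0, 0, 0]}, {"linear": [0, 0, 0], "angular": [0, 0, 0]}]'

```text
t: 11.35
tool_pos: [530.8, -49.6, 125.3]
eef_rot: [-180.0, 0.0, -0.0]
ft_force: [0.3, -0.3, -1.9]
grip_width: 23.3
grasp_force: 69.5
```

Call:
servo_tool --steps '[{"linear": [0, 0, 1], "angular": [0, 0, 0]}, {"linear": [0, 0, 0], "angular": [0, 0, 0]}, {"linear": [0, 0, 0], "angular": [0, 0, 0]}]'

```text
t: 11.65
tool_pos: [530.9, -49.6, 124.5]
eef_rot: [180.0, -0.0, -0.0]
ft_force: [0.9, 1.1, 0.7]
grip_width: 23.2
grasp_force: 69.7
```

Call:
servo_tool --steps '[{"linear": [0, 0, 1], "angular": [0, 0, 0]}, {"linear": [0, 0, 0], "angular": [0, 0, 0]}, {"linear": [0, 0, 0], "angular": [0, 0, 0]}]'

```text
t: 11.95
tool_pos: [531.3, -49.7, 124.0]
eef_rot: [180.0, -0.1, -0.0]
ft_force: [0.4, 0.2, 4.6]
grip_width: 23.5
grasp_force: 70.2
```

Call:
servo_tool --steps '[{"linear": [0, 0, 0.9], "angular": [0, 0, 0]}, {"linear": [0, 0, 0], "angular": [0, 0, 0]}, {"linear": [0, 0, 0], "angular": [0, 0, 0]}]'

```text
t: 12.25
tool_pos: [531.6, -49.7, 123.7]
eef_rot: [180.0, -0.1, -0.0]
ft_force: [-1.0, 0.9, 7.3]
grip_width: 23.6
grasp_force: 70.6
```

Run:
```python
from h import *
S=[]
for i in range(4):
    s=env.read_state();S.append(np.r_[s['tool_pos'],s['ft_force'],s['torque']]); c=cam('wrist')
print(s['t'],np.mean(S,0).round(2))
cv2.imwrite('pics/w7.png',c[0]);cv2.imwrite('pics/w7c.png',cv2.resize(c[0][150:310,240:400],(600,600),interpolation=2))
```

```text
12.4 [ 5.3163e+02 -4.9730e+01  1.2368e+02 -8.0000e-01  1.0300e+00  7.9100e+00
  2.2000e-01  1.9000e-01  0.0000e+00]
```

View pics/w7c.png

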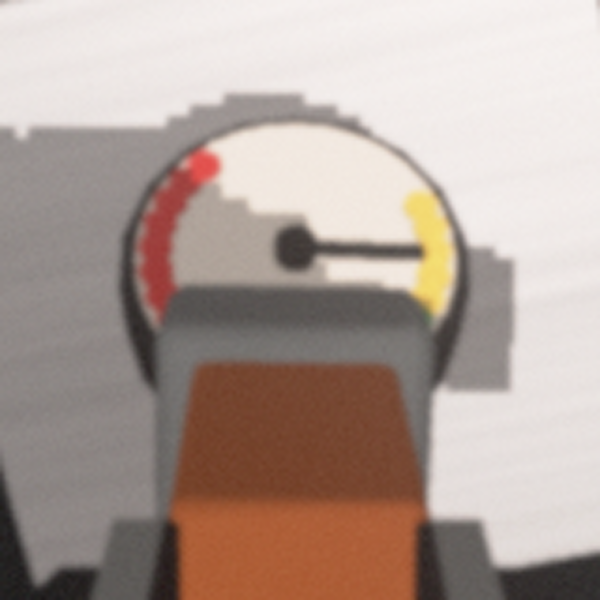

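The hand stands in the middle of the yellow arc at crop (420,250), moved from its start, so this sample is soft. Plate force is about 9.3 N. I'll add a little and hold.

Call:
servo_tool --steps '[{"linear": [0, 0, 0.3], "angular": [0, 0, 0]}, {"linear": [0, 0, 0], "angular": [0, 0, 0]}, {"linear": [0, 0, 0], "angular": [0, 0, 0]}, {"linear": [0, 0, 0], "angular": [0, 0, 0]}, {"linear": [0, 0, 0], "angular": [0, 0, 0]}, {"linear": [0, 0, 0], "angular": [0, 0, 0]}, {"linear": [0, 0, 0], "angular": [0, 0, 0]}, {"linear": [0, 0, 0], "angular": [0, 0, 0]}, {"linear": [0, 0, 0], "angular": [0, 0, 0]}, {"linear": [0, 0, 0], "angular": [0, 0, 0]}, {"linear": [0, 0, 0], "angular": [0, 0, 0]}, {"linear": [0, 0, 0], "angular": [0, 0, 0]}]'

```text
t: 13.65
tool_pos: [531.7, -49.7, 123.6]
eef_rot: [180.0, -0.1, -0.0]
ft_force: [-1.3, 0.7, 8.3]
grip_width: 23.0
grasp_force: 70.7
```

Call:
servo_tool --steps '[{"linear": [0, 0, 0], "angular": [0, 0, 0]}, {"linear": [0, 0, 0], "angular": [0, 0, 0]}, {"linear": [0, 0, 0], "angular": [0, 0, 0]}, {"linear": [0, 0, 0], "angular": [0, 0, 0]}]'

```text
t: 14.05
tool_pos: [531.7, -49.7, 123.6]
eef_rot: [180.0, -0.1, -0.0]
ft_force: [-1.3, 1.6, 7.5]
grip_width: 23.0
grasp_force: 70.7
```

Run:
```python
from h import *
S=[]
for i in range(4):
    s=env.read_state();S.append(np.r_[s['tool_pos'],s['ft_force'],s['torque']]); c=cam('wrist')
print(s['t'],np.mean(S,0).round(2),s['eef_rot'])
```

```text
14.2 [ 5.3175e+02 -4.9730e+01  1.2360e+02 -8.5000e-01  1.6100e+00  8.2100e+00
  2.4000e-01  2.2000e-01 -3.0000e-02] [ 1.79976475e+02 -1.30338178e-01 -9.17991154e-03]
```

Call:
servo_tool --steps '[{"linear": [0, 0, 0.4], "angular": [0, 0, 0]}, {"linear": [0, 0, 0], "angular": [0, 0, 0]}, {"linear": [0, 0, 0], "angular": [0, 0, 0]}, {"linear": [0, 0, 0], "angular": [0, 0, 0]}, {"linear": [0, 0, 0], "angular": [0, 0, 0]}, {"linear": [0, 0, 0], "angular": [0, 0, 0]}, {"linear": [0, 0, 0], "angular": [0, 0, 0]}, {"linear": [0, 0, 0], "angular": [0, 0, 0]}, {"linear": [0, 0, 0], "angular": [0, 0, 0]}, {"linear": [0, 0, 0], "angular": [0, 0, 0]}, {"linear": [0, 0, 0], "angular": [0, 0, 0]}, {"linear": [0, 0, 0], "angular": [0, 0, 0]}]'

```text
t: 15.45
tool_pos: [531.9, -49.8, 123.5]
eef_rot: [180.0, -0.1, -0.0]
ft_force: [-0.4, 1.6, 9.7]
grip_width: 22.9
grasp_force: 70.9
```

Run:
```python
from h import *
S=[]
for i in range(5):
    s=env.read_state();S.append(np.r_[s['tool_pos'],s['ft_force'],s['torque']]); c=cam('wrist')
print(s['t'],np.mean(S,0).round(2))
```

```text
15.65 [ 5.3191e+02 -4.9770e+01  1.2347e+02 -9.2000e-01  1.6200e+00  1.0040e+01
  2.8000e-01  2.8000e-01 -1.0000e-02]
```

Call:
servo_tool --steps '[{"linear": [0, 0, -5], "angular": [0, 0, 0]}, {"linear": [0, 0, -15], "angular": [0, 0, 0]}, {"linear": [0, 0, -25], "angular": [0, 0, 0]}, {"linear": [0, 0, -15], "angular": [0, 0, 0]}, {"linear": [0, 0, 0], "angular": [0, 0, 0]}, {"linear": [0, 0, 0], "angular": [0, 0, 0]}]'

```text
t: 16.3
tool_pos: [530.4, -49.6, 181.2]
eef_rot: [-180.0, 0.0, -0.0]
ft_force: [0.4, -0.0, -3.8]
grip_width: 23.4
grasp_force: 69.3
```

Run:
```python
from h import *
S=[]
for i in range(4):
    s=env.read_state();S.append(np.r_[s['tool_pos'],s['ft_force'],s['torque']]); c=cam('top')
print(s['t'],np.mean(S,0).round(2))
cv2.imwrite('pics/t8.png',c[0])
# stand now free of the gauge: grey ring
d=cv2.cvtColor(c[0],cv2.COLOR_BGR2GRAY)[220:265,220:265];m=(cv2.GaussianBlur(d,(3,3),0)>70).astype(np.uint8)
n,l,st,ce=cv2.connectedComponentsWithStats(m)
for i in range(1,n): print(st[i],ce[i]+220,back(c,ce[i]+220,20))
w=cam('side');d=cv2.cvtColor(w[0],cv2.COLOR_BGR2GRAY)[180:225,295:345];m=(d>70).astype(np.uint8)
n,l,st,ce=cv2.connectedComponentsWithStats(m)
for i in range(1,n): print('side',st[i],ce[i]+[295,180],back(w,ce[i]+[295,180],18))
a=np.hstack([cv2.resize(c[0][215:270,215:270],(400,400),interpolation=2),cv2.resize(w[0][175:230,292:347],(400,400),interpolation=2)]);cv2.imwrite('pics/st8.png',a)
```

```text
16.45 [ 5.2996e+02 -4.9380e+01  1.8046e+02  4.0000e-02 -5.9000e-01 -3.5700e+00
  1.0000e-02  2.0000e-02  0.0000e+00]
[  8   8  24  24 394] [239.61167513 239.67005076] [534.88396893 220.29128604  20.        ]
side [29  7  2  1  2] [324.5 187. ] [550.17877229 275.86987159  18.        ]
side [28  9  3  1  3] [324. 189.] [548.43379922 266.67338247  18.        ]
side [26 11  8 12 59] [324.05084746 196.52542373] [547.74094501 232.76239353  18.        ]
side [14 12  9 13 71] [312.91549296 198.36619718] [514.53873061 224.38639155  18.        ]
side [ 20  31  13  14 102] [321.42156863 219.67647059] [537.80416004 134.40541637  18.        ]
```

Call:
servo_tool --steps '[{"linear": [1.8, -20, 0], "angular": [0, 0, 0]}, {"linear": [0, -40, 0], "angular": [0, 0, 0]}, {"linear": [0, -40, 0], "angular": [0, 0, 0]}, {"linear": [0, -40, 0], "angular": [0, 0, 0]}, {"linear": [0, -40, 0], "angular": [0, 0, 0]}, {"linear": [0, -40, 0], "angular": [0, 0, 0]}, {"linear": [0, -30, 0], "angular": [0, 0, 0]}, {"linear": [0, -18, 0], "angular": [0, 0, 0]}, {"linear": [0, 0, 20], "angular": [0, 0, 0]}, {"linear": [0, 0, 20], "angular": [0, 0, 0]}, {"linear": [0, 0, 0], "angular": [0, 0, 0]}, {"linear": [0, 0, 0], "angular": [0, 0, 0]}]'

```text
t: 17.75
tool_pos: [532.2, 218.3, 141.3]
eef_rot: [180.0, 0.1, -0.0]
ft_force: [0.5, 0.3, -2.4]
grip_width: 23.1
grasp_force: 69.4
```

Run:
```python
from h import *
S=[]
for i in range(4):
    s=env.read_state();S.append(np.r_[s['tool_pos'],s['ft_force']]); c=cam('side')
print(s['t'],np.mean(S,0).round(2),s['eef_rot'])
cv2.imwrite('pics/s9.png',cv2.resize(c[0][130:230,270:370],(600,600),interpolation=2))
```

```text
17.9 [ 5.3311e+02  2.1834e+02  1.4246e+02  2.9000e-01  3.0000e-01 -2.9400e+00] [-1.79974242e+02 -1.38933656e-01 -2.91760236e-02]
```

View pics/s9.png

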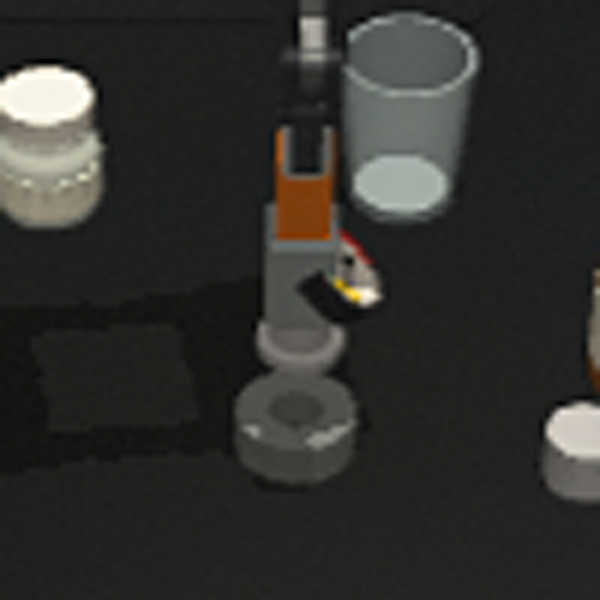

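The gauge hangs over the stand: foot column about 301 and ring centre about (296,410) in the crop, roughly 1 mm off. Lowering.

Call:
servo_tool --steps '[{"linear": [-0.8, 0, 12], "angular": [0, 0, 0]}, {"linear": [0, 0, 10], "angular": [0, 0, 0]}, {"linear": [0, 0, 8], "angular": [0, 0, 0]}, {"linear": [0, 0, 5], "angular": [0, 0, 0]}, {"linear": [0, 0, 2], "angular": [0, 0, 0]}, {"linear": [0, 0, 0], "angular": [0, 0, 0]}, {"linear": [0, 0, 0], "angular": [0, 0, 0]}]'

```text
t: 18.65
tool_pos: [532.1, 218.4, 105.0]
eef_rot: [-180.0, -0.0, -0.0]
ft_force: [0.4, 0.6, -3.7]
grip_width: 23.5
grasp_force: 69.4
```

Call:
servo_tool --steps '[{"linear": [0, 0, 1], "angular": [0, 0, 0]}, {"linear": [0, 0, 0], "angular": [0, 0, 0]}, {"linear": [0, 0, 0], "angular": [0, 0, 0]}]'

```text
t: 18.95
tool_pos: [531.9, 218.4, 103.9]
eef_rot: [-180.0, -0.0, -0.0]
ft_force: [-0.9, 0.1, -3.2]
grip_width: 23.0
grasp_force: 69.4
```

Call:
servo_tool --steps '[{"linear": [0, 0, 0.7], "angular": [0, 0, 0]}, {"linear": [0, 0, 0], "angular": [0, 0, 0]}, {"linear": [0, 0, 0], "angular": [0, 0, 0]}]'

```text
t: 19.25
tool_pos: [532.4, 218.5, 103.8]
eef_rot: [-180.0, -0.1, -0.0]
ft_force: [-0.4, 0.4, 1.7]
grip_width: 23.4
grasp_force: 70.0
```

Call:
servo_tool --steps '[{"linear": [0, 0, 0.5], "angular": [0, 0, 0]}, {"linear": [0, 0, 0], "angular": [0, 0, 0]}, {"linear": [0, 0, 0], "angular": [0, 0, 0]}]'

```text
t: 19.55
tool_pos: [532.7, 218.6, 103.7]
eef_rot: [-180.0, -0.1, -0.0]
ft_force: [-0.9, 0.2, 5.6]
grip_width: 23.2
grasp_force: 70.4
```

Call:
servo_tool --steps '[{"linear": [0, 0, -0.5], "angular": [0, 0, 0]}, {"linear": [0, 0, 0], "angular": [0, 0, 0]}, {"linear": [0, 0, 0], "angular": [0, 0, 0]}, {"linear": [0, 0, 0], "angular": [0, 0, 0]}, {"linear": [0, 0, 0], "angular": [0, 0, 0]}, {"linear": [0, 0, 0], "angular": [0, 0, 0]}, {"linear": [0, 0, 0], "angular": [0, 0, 0]}, {"linear": [0, 0, -10], "angular": [0, 0, 0]}, {"linear": [0, 0, -35], "angular": [0, 0, 0]}, {"linear": [0, 0, -45], "angular": [0, 0, 0]}, {"linear": [0, 0, -45], "angular": [0, 0, 0]}, {"linear": [0, 0, 0], "angular": [0, 0, 0]}]' --fingers 0

```text
t: 20.75
tool_pos: [536.1, 219.2, 247.4]
eef_rot: [-179.8, -0.9, -0.0]
ft_force: [0.7, -0.3, 0.3]
grip_width: 85.7
grasp_force: 0.0
```

Run:
```python
from h import *
s=env.read_state();print(s['t'],s['tool_pos'],s['grip_width'],s['ft_force'])
c=cam('wrist');d=cam('side')
a=np.hstack([c[0][90:390,170:470],cv2.resize(d[0][130:230,270:370],(300,300))]);cv2.imwrite('pics/g10.png',cv2.resize(a,(800,400)))
```

```text
20.75 [536.10295382 219.24150151 247.35406105] 85.67924147796829 [ 0.69198164 -0.31263542  0.28024008]
```

View pics/g10.png

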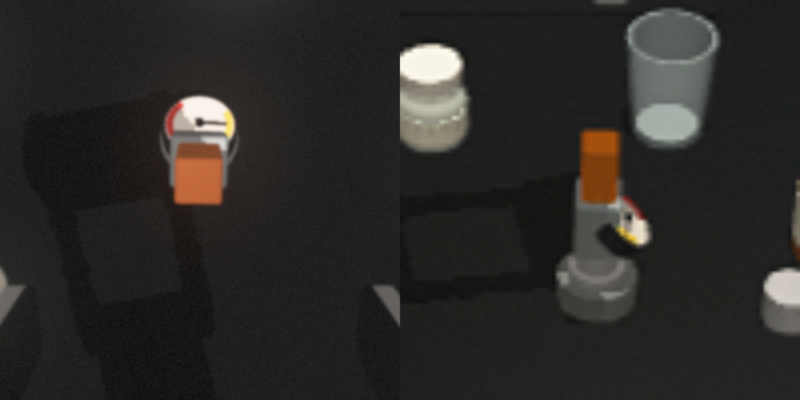

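The gauge is back on its stand, upright, with the hand still on yellow. That was my 11th viewed picture, one over the limit of 10, so from here on I work from numbers only. Next is the marker.

Call:
servo_tool --steps '[{"linear": [-1, 20, 0], "angular": [0, 0, 0]}, {"linear": [-1, 45, 0], "angular": [0, 0, 0]}, {"linear": [-1, 45, 0], "angular": [0, 0, 0]}, {"linear": [-1, 45, 0], "angular": [0, 0, 0]}, {"linear": [-1, 45, 0], "angular": [0, 0, 0]}, {"linear": [-1, 45, 0], "angular": [0, 0, 0]}, {"linear": [-1, 45, 0], "angular": [0, 0, 0]}, {"linear": [-1, 45, 0], "angular": [0, 0, 0]}, {"linear": [-1, 45, 0], "angular": [0, 0, 0]}, {"linear": [-1, 45, 0], "angular": [0, 0, 0]}, {"linear": [-1, 40, 0], "angular": [0, 0, 0]}, {"linear": [-1, 30, 0], "angular": [0, 0, 0]}]'

```text
t: 22.05
tool_pos: [518.3, -278.5, 235.9]
eef_rot: [-179.9, 0.2, -0.1]
ft_force: [0.6, -0.1, -0.4]
grip_width: 85.1
grasp_force: 0.0
```

Call:
servo_tool --steps '[{"linear": [-2, 20, 0], "angular": [0, 0, 0]}, {"linear": [0, 0, 0], "angular": [0, 0, 0.07]}, {"linear": [0, 0, 0], "angular": [0, 0, 0]}, {"linear": [0, 0, 0], "angular": [0, 0, 0]}]'

```text
t: 22.45
tool_pos: [517.6, -295.7, 237.3]
eef_rot: [-179.9, 0.1, -3.9]
ft_force: [0.4, -0.1, 0.9]
grip_width: 85.6
grasp_force: 0.0
```

```bash
cat > m.py <<'E'
from h import *
s=env.read_state();print(s['t'],s['tool_pos'],s['eef_rot'],s['ft_force'])
def near(m,c,z,ref,r):
    P=np.array([back(c,p[::-1],z)[:2] for p in np.argwhere(m>0)]);return P[np.linalg.norm(P-ref,axis=1)<r]
for n in('wrist','top','side'):
    c=cam(n);B=(0,0,640,480)
    for nm,lo,hi,z,ref,r in(('blue',(100,120,60),(125,255,255),54.5,(518,-288),45),('yel',(23,120,100),(35,255,255),14,(520,-268),65),('grn',(45,80,50),(85,255,255),14,(523,-234),65)):
        P=near(hsv(c[0],lo,hi,B),c,z,ref,r)
        if len(P)>5: print(n,nm,len(P),P.mean(0).round(1),P.min(0).round(1),P.max(0).round(1),np.round(cv2.minAreaRect(P.astype(np.float32))[0],1),np.round(cv2.minAreaRect(P.astype(np.float32))[1:][0],1))
    r=env.trace(n,'verdict')
    for q in r[:3]:
        print(n,'verdict',round(q['p'],2),q['box'],back(c,cen(q['region']),54.5).round(1))
E
python3 m.py
```

```text
22.45 [ 517.55505585 -295.7179981   237.28309749] [-1.79933651e+02  6.23958216e-02 -3.89323329e+00] [ 0.40924194 -0.13498427  0.85977871]
wrist blue 572 [ 519.  -299.4] [ 505.  -309.6] [ 532.5 -290.3] [ 518.7 -299.7] [18.9 26.7]
wrist yel 199 [ 559.  -274.7] [ 471.5 -288.9] [ 569.7 -259.7] [ 520.9 -271.3] [27.3 97. ]
wrist grn 1660 [ 527. -237.] [ 474.8 -254.6] [ 573.  -219.2] [ 523.9 -237. ] [28.5 97.3]
wrist verdict 0.94 [552.4, 69.5, 598.5, 111.3] [ 594.2 -519.1   54.5]
wrist verdict 0.86 [309.3, 179.2, 329.3, 211.3] [ 520.6 -298.9   54.5]
wrist verdict 0.84 [225.3, 335.4, 251.8, 375.4] [ 359.5 -204.7   54.5]
top yel 86 [ 554.2 -265.8] [ 523.1 -274.7] [ 569.7 -255.4] [ 546.4 -264.9] [19.1 46.6]
top grn 239 [ 529.3 -232.9] [ 473.8 -252.9] [ 575.  -214.2] [ 524.1 -233.5] [ 33.2 102.4]
top verdict 0.6 [209.7, 157.1, 233.0, 185.8] [713.8 268.2  54.5]
side blue 172 [ 515.6 -308.9] [ 504.1 -328.2] [ 528.9 -290. ] [ 516.5 -309.1] [38.2 24.5]
side yel 287 [ 517.7 -273.8] [ 470.3 -291.1] [ 565.6 -256.1] [ 517.6 -274. ] [30.7 95.8]
side grn 300 [ 521.2 -238.7] [ 472.3 -256.3] [ 569.5 -220. ] [ 520.8 -239. ] [30.9 97.1]
side verdict 0.7 [309.1, 339.0, 321.9, 356.9] [ 514.1 -308.6   54.5]
side verdict 0.51 [350.1, 444.4, 364.9, 461.9] [ 590.  -534.2   54.5]
side verdict 0.43 [236.9, 305.9, 253.8, 321.7] [ 348.8 -212.3   54.5]
```

Call:
servo_tool --steps '[{"linear": [1.4, 3.5, 20], "angular": [0, 0, 0]}, {"linear": [0, 0, 45], "angular": [0, 0, 0]}, {"linear": [0, 0, 45], "angular": [0, 0, 0]}, {"linear": [0, 0, 40], "angular": [0, 0, 0]}, {"linear": [0, 0, 30], "angular": [0, 0, 0]}, {"linear": [0, 0, 15], "angular": [0, 0, 0]}, {"linear": [0, 0, 8], "angular": [0, 0, 0]}, {"linear": [0, 0, 0], "angular": [0, 0, 0]}, {"linear": [0, 0, 0], "angular": [0, 0, 0]}, {"linear": [0, 0, 0], "angular": [0, 0, 0]}]'

```text
t: 23.75
tool_pos: [520.1, -301.3, 37.0]
eef_rot: [179.9, -0.2, -4.0]
ft_force: [0.7, -0.6, -0.3]
grip_width: 85.3
grasp_force: 0.0
```

```bash
python3 m.py | grep -v 'side\|top'
```

```text
23.75 [ 520.11363017 -301.26345054   37.0142159 ] [ 1.79876413e+02 -1.61045052e-01 -4.01714252e+00] [ 0.72149205 -0.61693536 -0.31135547]
wrist blue 2312 [ 518.8 -299.5] [ 505.  -308.8] [ 532.7 -289.4] [ 519.  -299.4] [18.6 27.1]
wrist yel 3611 [ 515.5 -271.1] [ 474.6 -289.2] [ 570.6 -255.9] [ 522.6 -272. ] [27.6 95.1]
wrist grn 4846 [ 535.1 -240.1] [ 476.3 -255.9] [ 572.8 -222.6] [ 524.7 -238.3] [27.8 95.5]
wrist verdict 0.77 [291.4, 241.9, 336.6, 320.5] [ 524.3 -299.8   54.5]
```

Call:
servo_tool --steps '[{"linear": [-1.2, -1.4, 3], "angular": [0, 0, 0]}, {"linear": [0, 0, 0], "angular": [0, 0, 0]}]'

```text
t: 24.25
tool_pos: [517.3, -298.2, 31.3]
eef_rot: [-180.0, 0.1, -4.0]
ft_force: [-0.8, 0.5, -0.2]
grip_width: 85.6
grasp_force: 0.0
```

Call:
servo_tool --steps '[{"linear": [0, 0, 0], "angular": [0, 0, 0]}, {"linear": [0, 0, 0], "angular": [0, 0, 0]}, {"linear": [0, 0, 0], "angular": [0, 0, 0]}, {"linear": [0, 0, 0], "angular": [0, 0, 0]}, {"linear": [0, 0, 0], "angular": [0, 0, 0]}, {"linear": [0, 0, 0], "angular": [0, 0, 0]}, {"linear": [0, 0, 0], "angular": [0, 0, 0]}, {"linear": [0, 0, 0], "angular": [0, 0, 0]}]' --fingers 1 --newtons 25

```text
t: 25.05
tool_pos: [517.8, -298.7, 32.0]
eef_rot: [180.0, -0.0, -4.0]
ft_force: [0.1, -0.0, 0.7]
grip_width: -0.1
grasp_force: 0.0
```

```bash
python3 m.py
python3 - <<'E'
from h import *
c=cam('side');cv2.imwrite('pics/s11.png',c[0])
m=hsv(c[0],(100,120,60),(125,255,255),(270,290,360,400));print(np.argwhere(m>0).min(0),np.argwhere(m>0).max(0),m.sum()//255)
E
```

```text
25.05 [ 517.7820187  -298.73442794   31.99403301] [ 1.79999598e+02 -2.69757859e-05 -4.02047181e+00] [ 0.08455931 -0.00158741  0.67165041]
wrist blue 1014 [ 526.4 -299.8] [ 516.  -308.8] [ 532.5 -290.2] [ 524.2 -299.5] [18.3 16.2]
wrist yel 3209 [ 517.5 -270.1] [ 475.4 -289. ] [ 570.6 -256. ] [ 522.8 -271.4] [27.1 95. ]
wrist grn 5770 [ 529.3 -238.5] [ 476.  -255.7] [ 572.5 -220.8] [ 524.3 -238.2] [28.  95.5]
wrist verdict 0.65 [296.1, 243.6, 343.2, 297.7] [ 530.9 -300.3   54.5]
top blue 13 [ 510.3 -289.4] [ 507.  -294.1] [ 515.  -286.1] [ 511.  -290.1] [7.9 8. ]
top yel 87 [ 559.5 -270.6] [ 547.7 -285.6] [ 569.7 -258.2] [ 558.7 -271.9] [21.9 27.5]
top grn 172 [ 541.1 -232.9] [ 479.3 -252.9] [ 575.  -214.2] [ 526.3 -230.4] [31.3 97.4]
top verdict 0.67 [510.4, 208.3, 522.3, 224.1] [ 596.  -521.3   54.5]
side blue 146 [ 515.3 -311.8] [ 504.1 -328.2] [ 528.8 -295.2] [ 516.5 -311.7] [32.9 24.5]
side yel 290 [ 517.7 -273.8] [ 470.3 -291.1] [ 565.6 -256.1] [ 517.6 -274. ] [30.7 95.8]
side grn 276 [ 521.5 -239.2] [ 472.3 -256.3] [ 569.5 -220. ] [ 520.9 -238.9] [31.  97.1]
side verdict 0.55 [239.0, 304.4, 251.1, 320.8] [ 348.4 -212.4   54.5]
side verdict 0.51 [311.3, 345.0, 323.7, 358.0] [ 514.3 -312.6   54.5]
side verdict 0.5 [347.1, 445.8, 366.0, 459.7] [ 590.4 -534.4   54.5]
[343 311] [356 322] 146
```

Run:
```python
from h import *
s=env.read_state();p=s['tool_pos']
def art(im,x0,y0,x1,y1,st):
    h=cv2.cvtColor(im,cv2.COLOR_BGR2HSV)
    for y in range(y0,y1,st):
        r=''
        for x in range(x0,x1,st):
            H,S,V=map(int,h[y,x])
            r+= ('B' if 100<=H<=125 and S>120 and V>50 else 'y' if 22<=H<=36 and S>100 and V>80 else 'g' if 45<=H<=85 and S>80 and V>50 else 'r' if (H<8 or H>172) and S>130 and V>60 else '#' if V>190 else '+' if V>130 else '-' if V>80 else '.' if V>45 else ' ')
        print(y,r)
c=cam('side')
print('side tcp',proj(c,p),'tcp+54.5',proj(c,[p[0],p[1],54.5]),'+110',proj(c,p+[0,0,73]))
art(c[0],290,300,345,380,1)
w=cam('wrist');print('wrist tcp',proj(w,p));Rt=Rm(s['eef_rot'])
for dx in(-11,11):
  for z in (0,-22.5): print(dx,z,proj(w,p+Rt@np.array([dx,0,z])).round())
for x,y in((505,-309),(532,-309),(505,-290),(532,-290)): print(proj(w,(x,y,54.5)).round())
art(w[0],220,180,420,480,4)
```

```text
side tcp [316.84734558 349.75417608] tcp+54.5 [317.05778429 344.35670702] +110 [317.55233936 331.67203655]
300                 .-..............---........            
301                  .--...................-..  .          
302                    .---.............--..   .           
303                     ..-------..-----...   .            
304                        ..--------...    .              
305                             ...      ...               
306                                    ....                
307                                 ...                    
308                                                        
309                                                        
310                               .                        
311                                                        
312                                                        
313          .rrr                                          
314          rrrrrr                                        
315          rrrrrrr                          r.           
316          rrrrrrrr            
[... 7381 characters left out ...]
428 ..               . .       .. .                 ..
432 ..            ..         . .  ..         .      ..
436 .       ..           .     .   ..       . ..   . .
440         ...                .            ...       
444     .   ...     .                       ...       
448 .       .                                .      . 
452  . .     .     .      .                        .  
456                   .             .                 
460                                                 ..
464         .    .            .       .  .            
468                      .                            
472                                   .               
476                                    .
```

Call:
servo_tool --steps '[{"linear": [0, 0, -20], "angular": [0, 0, 0]}, {"linear": [0, 0, -30], "angular": [0, 0, 0]}, {"linear": [0, 0, 0], "angular": [0, 0, 0]}, {"linear": [0, 0, 0], "angular": [0, 0, 0]}]'

```text
t: 25.9
tool_pos: [518.3, -299.2, 82.8]
eef_rot: [179.9, -0.1, -4.0]
ft_force: [-0.9, -0.2, -0.7]
grip_width: -0.2
grasp_force: 0.0
```

Run:
```python
from h import *
s=env.read_state();p=s['tool_pos'];print(s['t'],p,s['ft_force'],s['grip_width'])
def art(im,x0,y0,x1,y1,st):
    h=cv2.cvtColor(im,cv2.COLOR_BGR2HSV)
    for y in range(y0,y1,st):
        r=''
        for x in range(x0,x1,st):
            H,S,V=map(int,h[y,x])
            r+= ('B' if 100<=H<=125 and S>120 and V>50 else 'y' if 22<=H<=36 and S>100 and V>80 else 'g' if 45<=H<=85 and S>80 and V>50 else 'r' if (H<8 or H>172) and S>130 and V>60 else '#' if V>190 else '+' if V>130 else '-' if V>80 else '.' if V>45 else ' ')
        print(y,r)
c=cam('side');print(proj(c,p))
art(c[0],296,312,340,374,1)
w=cam('wrist');print(proj(w,p));art(w[0],270,200,370,360,4)
```

```text
25.9 [ 518.27435663 -299.17178607   82.77286453] [-0.89726762 -0.17890293 -0.71069202] -0.24420185229698607
[317.55387377 337.53030269]
312                     .....     --.           
313    .rrr.           ..---.     --.           
314    rrrrrrrrrrr.    ..---.     -.            
315    rrrrrrrrrrr.    .----.     -rrrrrr.      
316    rrrrrrrrrrrrr   -----.     --rrrrrrrrrrrr
317    rrrrrrrrrrrrrr  -----.   rr++rrrrrrrrrrrr
318    rrrrrrrrrrrr-.  -----.   rrrrrrrrrrrrrrrr
319    rrrrrrrrrrr+-.  -----.   .++rrrrrrrrrrrrr
320    rrrrrrrrrrr++-..-----.  .+++rrrrrrrrrrrrr
321   rrrrrrrrrrrr-++++-----+++++++rrrrrrrrrrrr.
322   .rrrrrrrrrrr+-...---------++-rrrrrrrrrrrr 
323   .rrrrrrrrrrr+-...-----.  .+++rrrrrrrrrrrr 
324   .rrrrrrrrrrr--...+++++... +++rrrrrrrrrrrr 
325   ggg         --..-+++++-...-++rrrrrrrrrrrr 
326   gggggggggggg....------....++-...rrrrrrrrr 
327   gggggggggggg-.  .-----.. .++-ggg          
328   gggggggggggg-.   .....   -++-gggggggggggg 
329   ggggggggggggggg..        -++-gggggggggggg 
330   gggggggggggggggggg ..  gggggggggggggggggg 
331  .ggggggggggg-++++++-  .++-+g
[... 2599 characters left out ...]
BBBB---+++++
268 yyyyyyy.BBBBBBBBB........
272 yyyyyyy.+BBBBBBBB........
276 yyyyyyy..BBBBBBB-........
280 yyyyyyy..................
284 yyyyyyy..................
288 yyyyyyy.----..---........
292 yyyyyyy.+++-..+++........
296 yyyyyyy.+++-..+++-.......
300 --++++-.+++-..+++-.......
304 ........+++-..+++-.......
308 ........+++-..+++-.......
312 .......-+++-..-+--.......
316 .......-+++-..+++-.......
320 .......-+++-..-+--.......
324 . .....-++--..----.  .. .
328   .....--++-. ----...  . 
332  ......--++-  --+-.. .  .
336   .....-+++-..+++-...... 
340   ........+-..+- ... .   
344  ... ... .--..+. ..      
348 .. ..... .....-.  .... . 
352    ...  .  ... .   ..    
356    .  ..   ....       .
```

The closed fingers passed over the marker's top: their visible tips end about 20 mm behind the reported TCP. I'll reopen and grip lower, at TCP z = 18, which still clears the track top at 14.

Call:
servo_tool --steps '[{"linear": [0, 0, 0], "angular": [0, 0, 0]}, {"linear": [0, 0, 0], "angular": [0, 0, 0]}, {"linear": [0, 0, 0], "angular": [0, 0, 0]}, {"linear": [0, 0, 0], "angular": [0, 0, 0]}, {"linear": [0, 0, 0], "angular": [0, 0, 0]}, {"linear": [0, 0, 0], "angular": [0, 0, 0]}, {"linear": [0, 0, 25], "angular": [0, 0, 0]}, {"linear": [0, 0, 20], "angular": [0, 0, 0]}, {"linear": [0, 0, 12], "angular": [0, 0, 0]}, {"linear": [0, 0, 7], "angular": [0, 0, 0]}, {"linear": [0, 0, 0], "angular": [0, 0, 0]}, {"linear": [0, 0, 0], "angular": [0, 0, 0]}]' --fingers 0

```text
t: 27.2
tool_pos: [518.3, -299.2, 18.8]
eef_rot: [180.0, -0.1, -4.0]
ft_force: [0.2, -0.2, -0.6]
grip_width: 85.2
grasp_force: 0.0
```

Call:
servo_tool --steps '[{"linear": [0, 0, 0], "angular": [0, 0, 0]}, {"linear": [0, 0, 0], "angular": [0, 0, 0]}, {"linear": [0, 0, 0], "angular": [0, 0, 0]}, {"linear": [0, 0, 0], "angular": [0, 0, 0]}, {"linear": [0, 0, 0], "angular": [0, 0, 0]}, {"linear": [0, 0, 0], "angular": [0, 0, 0]}, {"linear": [0, 0, 0], "angular": [0, 0, 0]}]' --fingers 1 --newtons 25

```text
t: 27.9
tool_pos: [517.8, -298.7, 18.0]
eef_rot: [-180.0, 0.0, -4.0]
ft_force: [0.9, -1.1, 0.4]
grip_width: -0.3
grasp_force: 0.0
```

```bash
cat > art.py <<'E'
from h import *
def art(im,x0,y0,x1,y1,st):
    h=cv2.cvtColor(im,cv2.COLOR_BGR2HSV)
    for y in range(y0,y1,st):
        r=''
        for x in range(x0,x1,st):
            H,S,V=map(int,h[y,x])
            r+= ('B' if 100<=H<=125 and S>120 and V>50 else 'y' if 22<=H<=36 and S>100 and V>80 else 'g' if 45<=H<=85 and S>80 and V>50 else 'r' if (H<8 or H>172) and S>130 and V>60 else '#' if V>190 else '+' if V>130 else '-' if V>80 else '.' if V>45 else ' ')
        print(y,r)
s=env.read_state();p=s['tool_pos'];print(s['t'],p,s['ft_force'],s['grip_width'],s['grasp_force'])
E
python3 - <<'E'
from art import *
c=cam('side');print(proj(c,p));art(c[0],296,324,340,364,1)
w=cam('wrist');print(proj(w,p));art(w[0],270,220,370,360,4)
E
```

```text
27.9 [ 517.76039831 -298.73707414   17.97856396] [ 0.93528564 -1.12026495  0.38408353] -0.3489068054895266 0.0
[316.70436927 353.04471391]
324   .rrrrrrrrrr                  rrrrrrrrrrrr 
325   gggg                         rrrrrrrrrrrr 
326   ggggggggggg                  ..rrrrrrrrrr 
327   ggggggggggg                  ggg       .  
328   gggggggggggg                .gggggggggggg 
329   gggggggggggg     ...-.     -ggggggggggggg 
330   gggggggggggg     ...-.     gggggggggggggg 
331  ggggggggggggg     .....     gggggggggggggg 
332  ggggggggggggg     .---.     --gggggggggggg 
333  gggggggggggg-.    .---.     -ggggggggggggg 
334  gggggggggggg++.  .----.    -+ggggggggggggg 
335  gggggggggggg++.  .----.   -++-gggggggggggg 
336  .ggggggggggg++-  .----.   -++-ggggggggggg. 
337             .++-. .----.  .-++gggggggggggg. 
338  yyyyyyyyy...++-..-----.  .+++.ggggggggggg  
339  yyyyyyyyyyyy+++++----+++++++-.             
340 .yyyyyyyyyyyy++...---------+++yyyyyyyyyyy.  
341 yyyyyyyyyyyyyy-...-----.   -+-yyyyyyyyyyyy. 
342 yyyyyyyyyyyyyyy...-++++. ..yyyyyyyyyyyyyyy. 
343 yyyyyyyyyyyyyy-...+++++-..
[... 1376 characters left out ...]
+++#######
268 -------+++++++++++-------
272 -------+++++++++++-------
276 -------+++++B++++++------
280 +###+++BBBBBBBBBBB+++++--
284 ######+BBBBBBBBBBB+######
288 ######+B+++++++++B+######
292 ######+B+++-..+++++######
296 ######+B+++-..+++++######
300 ######+B+++-..+++++######
304 ####-..-+++-..+++-...####
308 ###-...-+++-..+++-....+##
312 yyy....-+++-..++++.......
316 yyy....-+++-..++++.......
320 yy#....-+++-..++++.......
324 yy+....-+++-..++++.......
328 yy-....++++-..++++.......
332 yy.....++++-..++++.......
336 yy.....-+++-..+++-.......
340 y+........+-..#-.........
344 +.........--..+..........
348 ...........-..-..........
352 .........................
356 .........................
```

Still no grip. The tips sit at the same wrist-image row, 288, at every height, so they are more than 36 mm behind the reported TCP. Since they cleared a 54.5 mm top at TCP z = 18, going 24 mm lower is safe for the track.

Call:
servo_tool --steps '[{"linear": [0, 0, -25], "angular": [0, 0, 0]}, {"linear": [0, 0, 0], "angular": [0, 0, 0]}, {"linear": [0, 0, 0], "angular": [0, 0, 0]}, {"linear": [0, 0, 0], "angular": [0, 0, 0]}, {"linear": [0, 0, 0], "angular": [0, 0, 0]}, {"linear": [0, 0, 0], "angular": [0, 0, 0]}, {"linear": [0, 0, 25], "angular": [0, 0, 0]}, {"linear": [0, 0, 8], "angular": [0, 0, 0]}, {"linear": [0, 0, 8], "angular": [0, 0, 0]}, {"linear": [0, 0, 0], "angular": [0, 0, 0]}, {"linear": [0, 0, 0], "angular": [0, 0, 0]}]' --fingers 0

```text
t: 29.1
tool_pos: [518.0, -298.9, 2.4]
eef_rot: [180.0, -0.0, -4.0]
ft_force: [0.2, 0.1, -0.2]
grip_width: 85.0
grasp_force: 0.0
```

Run:
```python
from art import *
c=cam('side');print(proj(c,p));art(c[0],285,324,350,385,1)
```

```text
29.1 [ 518.00259531 -298.93132621    2.36211152] [ 0.15530404  0.10695705 -0.20816308] 85.02201230164536 0.0
[316.67110703 356.71391374]
324              .rrrrrrr                         rrrrrrrr           
325              gggg                            rrrrrrrrr           
326              ggggggggggg                    .rrrrrrrrr           
327              ggggggggggg                  ggg      ..            
328              ggggggggggg                 .gggggggggggg           
329              ggggggggggg                 .gggggggggggg           
330              ggggggggggg                 .gggggggggggg           
331             .ggggggggggg  .          .    gggggggggggg           
332             gggggggggggg  .          -.   gggggggggggg           
333             ggggggggggggg .   ..++.  -. .ggggggggggggg           
334             ggggggggggggg .   ...-.. -. -ggggggggggggg           
335             gggggggggggg.     ..--.. -. -ggggggggggggg           
336             .ggggggggggg  -.  ----.  -. -gggggggggggg.           
337                        .  -- .----. .+- -gggggggg
[... 2540 characters left out ...]
                                                                  
375                                                                  
376                                                                  
377                                                                  
378                                                                  
379                                                                  
380                                                                  
381                                                                  
382                                                                  
383                                                                  
384
```

Call:
servo_tool --steps '[{"linear": [0, 0, 4], "angular": [0, 0, 0]}, {"linear": [0, 0, 4], "angular": [0, 0, 0]}, {"linear": [0, 0, 0], "angular": [0, 0, 0]}, {"linear": [0, 0, 0], "angular": [0, 0, 0]}]'

```text
t: 29.55
tool_pos: [517.7, -298.6, -6.2]
eef_rot: [-180.0, 0.0, -4.0]
ft_force: [0.9, -0.1, -0.4]
grip_width: 85.8
grasp_force: 0.0
```

Call:
servo_tool --steps '[{"linear": [0, 0, 0], "angular": [0, 0, 0]}, {"linear": [0, 0, 0], "angular": [0, 0, 0]}, {"linear": [0, 0, 0], "angular": [0, 0, 0]}, {"linear": [0, 0, 0], "angular": [0, 0, 0]}, {"linear": [0, 0, 0], "angular": [0, 0, 0]}, {"linear": [0, 0, 0], "angular": [0, 0, 0]}, {"linear": [0, 0, 0], "angular": [0, 0, 0]}]' --fingers 1 --newtons 25

```text
t: 30.25
tool_pos: [517.8, -298.7, -5.8]
eef_rot: [-180.0, -0.0, -4.0]
ft_force: [-0.8, 0.5, 2.4]
grip_width: 19.5
grasp_force: 29.2
```

Gripped, at 19.5 mm. Sliding 28 mm towards yellow.

Call:
servo_tool --steps '[{"linear": [0, -4, 0], "angular": [0, 0, 0]}, {"linear": [0, -6, 0], "angular": [0, 0, 0]}, {"linear": [0, -6, 0], "angular": [0, 0, 0]}, {"linear": [0, -6, 0], "angular": [0, 0, 0]}, {"linear": [0, -4, 0], "angular": [0, 0, 0]}, {"linear": [0, -2, 0], "angular": [0, 0, 0]}, {"linear": [0, 0, 0], "angular": [0, 0, 0]}, {"linear": [0, 0, 0], "angular": [0, 0, 0]}]'

```text
t: 31.05
tool_pos: [520.1, -270.3, -5.8]
eef_rot: [-180.0, -0.0, -4.0]
ft_force: [2.6, 1.3, 1.8]
grip_width: 19.6
grasp_force: 29.3
```

Call:
servo_tool --steps '[{"linear": [0, 0, 0], "angular": [0, 0, 0]}, {"linear": [0, 0, 0], "angular": [0, 0, 0]}, {"linear": [0, 0, 0], "angular": [0, 0, 0]}, {"linear": [0, 0, 0], "angular": [0, 0, 0]}, {"linear": [0, 0, 0], "angular": [0, 0, 0]}, {"linear": [0, 0, 0], "angular": [0, 0, 0]}, {"linear": [0, 0, -25], "angular": [0, 0, 0]}, {"linear": [0, 0, -40], "angular": [0, 0, 0]}, {"linear": [0, 0, -45], "angular": [0, 0, 0]}, {"linear": [0, 0, -45], "angular": [0, 0, 0]}, {"linear": [0, 0, -30], "angular": [0, 0, 0]}, {"linear": [0, 0, 0], "angular": [0, 0, 0]}]' --fingers 0

```text
t: 32.25
tool_pos: [522.6, -273.1, 185.4]
eef_rot: [179.6, -0.5, -4.0]
ft_force: [0.1, -0.3, 0.4]
grip_width: 85.5
grasp_force: 0.0
```

```bash
sed -i 's/(518,-288),45/(519,-280),45/' m.py && python3 m.py | grep -v 'verdict'
python3 - <<'E'
from art import *
w=cam('wrist');a=proj(w,(560,-290,14));art(w[0],int(a[0])-80,int(a[1])-20,int(a[0])+120,int(a[1])+150,4)
E
```

```text
32.25 [ 522.62432127 -273.06240957  185.37271845] [179.63121551  -0.5202693   -4.01246024] [ 0.06707635 -0.25492148  0.37392848]
wrist blue 608 [ 521.3 -270.7] [ 508.8 -280.2] [ 534.1 -262.2] [ 521.7 -271.2] [16.4 25.1]
wrist yel 391 [ 523.2 -274.2] [ 471.6 -288.3] [ 570.  -259.2] [ 520.8 -271.1] [27.3 97. ]
wrist grn 2027 [ 527.2 -236.7] [ 475.1 -253.7] [ 572.4 -219. ] [ 523.7 -236.6] [27.4 96.4]
top blue 21 [ 514.9 -271.1] [ 509.6 -275.7] [ 522.9 -265. ] [ 514.2 -271. ] [ 9.3 15.1]
top yel 121 [ 491.6 -267. ] [ 471.4 -282.1] [ 569.7 -252.1] [ 520.  -271.3] [28.8 97.8]
top grn 78 [ 560.8 -229.6] [ 528.4 -242. ] [ 575.  -220.1] [ 552.9 -228.8] [21.9 46.1]
side blue 168 [ 517.8 -281.3] [ 506.6 -300.4] [ 529.6 -261. ] [ 518.1 -280.7] [39.5 22.7]
side yel 290 [ 517.6 -273.8] [ 470.3 -291.1] [ 565.6 -256.1] [ 517.6 -274. ] [30.7 95.8]
side grn 293 [ 521.4 -238.8] [ 472.3 -256.3] [ 569.5 -220. ] [ 520.8 -239. ] [31.1 97.1]
32.55 [ 518.72828243 -269.98600454  176.83542741] [-0.27824759  0.18875859 -1.12952398] 85.48636544418298 0.0
131 ............................... .           ......
135
[... 1555 characters left out ...]
yyyyyy.................. ....       
251   .gggggg. .-+yyyyyy.....................         
255               ..........................          
259              ..................... ..             
263              .... ................                
267              .. .  .... ... . . . .               
271                .. .    .                          
275                  .                                
279                          .                        
283               .                                   
287                                                   
291                                                   
295                                                   
299
```

Run:
```python
from h import *
t=cam('top');s=cam('side');og=((5,150,120),(22,255,255))
a=cen(hsv(t[0],*og,(222,225,250,250)));b=cen(hsv(s[0],*og,(305,155,335,185)));print(a,b,tri([t,s],[a,b]))
print(env.sign_off())
```

```text
[232.09923664 236.22900763] [nan nan] [nan nan nan]
the job is handed in; nothing more can be done
Noneh.py:26: RuntimeWarning: Mean of empty slice.
  def cen(m): return np.argwhere(m>0).mean(0)[::-1]
  ret = um.true_divide(
```

The job is handed in at about 33 s: the sample read yellow (soft) under roughly 10 N, held for over 3 s; the gauge is back on its stand (its last check had only the top camera, which found it unmoved) and the marker is at yellow to about 1 mm, but I viewed 11 pictures, one over the limit of 10.

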